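# Check drill guide sleeves on the gauge pin and put them away

### The job

Check the two drill guide sleeves that lie loose on the bench, one at a time: lay one in the gauge's cradle, push it from behind along the cradle on to the pin until it will go no further, then draw it off and put it away before you try the other. A sleeve that goes right home against the block is sound: lay it flat in the set tray, parallel with the two sleeves already there, pushing these along to make room; a sleeve that stops short goes into the round reject dish. Leave the other things on the bench where they are.

Things in the scene. Friction and masses are not known exactly. Their poses are not given: they have to be found in the camera images.
- sleeve_a: Steel sleeve under test, loose on the bench: a tube 60 mm long, 24 mm square outside with 5 mm bevels along its four edges, about 130 g. Origin at its very centre, x along its bore (the ends are alike). The bore is 17 mm at both ends; it may be narrowed by a ridge half way along, which is found by trying it on the pin.
- sleeve_b: Steel sleeve under test, loose on the bench: a tube 60 mm long, 24 mm square outside with 5 mm bevels along its four edges, about 130 g. Origin at its very centre, x along its bore (the ends are alike). The bore is 17 mm at both ends; it may be narrowed by a ridge half way along, which is found by trying it on the pin.
- kept_1: Sound sleeve already in the set tray, of the same form and size (60 mm long, 24 mm square, bevelled). Loose; it slides when pushed sideways with a few newtons. Origin at its centre, x along its bore.
- kept_2: Sound sleeve already in the set tray, of the same form and size (60 mm long, 24 mm square, bevelled). Loose; it slides when pushed sideways with a few newtons. Origin at its centre, x along its bore.
- gauge: Bench gauge, fixed: grey base plate 180 x 64 x 12 mm, origin at the centre of its underside, x from the open loading end (-90 mm) to the clamp block (55 to 85 mm, 52 mm wide, 56 mm high, screw head to 66 mm), z up. The cradle on top, x = -80 to 55 mm, is the plate between two bars with 45 degree faces; the bars are 37 mm wide overall, their tops 19 mm above the bench.
- cradle (a point): Where to lay a sleeve: its centre when it lies in the cradle clear of the pin's nose (13 mm to spare). 24 mm above the bench; axes as the gauge (x along cradle and pin towards the block). Side play 0.8 mm; the ground steel is slippery, sleeves slide along it with under 1 N. Its lower bevels meet the bars; its upright flats (17 to 31 mm up) stay free to grip.
- pin_nose (a point): Tip of the gauge pin, on its axis. The pin is 14 mm in diameter, its last 4 mm bevelled to 10 mm at the tip, and points along the cradle towards the loading end. A narrowed sleeve is stopped here by its ridge: its centre then lies about 2 mm before this point, 14 mm short of where a sound sleeve ends up.
- pin_root (a point): Root of the gauge pin, on its axis at the face of the block, 42 mm beyond the nose and 24 mm above the bench; axes as the gauge, x along the pin into the block. A sound sleeve goes home until its end meets the block here: its centre is then 30 mm before this point.
- set_tray: Shallow perforated metal tray, fixed, open on top: 90 mm (x) by 134 mm (y), 18 mm high, walls and floor 3 mm thick, so 84 x 128 mm inside. Origin at the centre of its underside. The sleeves lie in it along its x, in a row along its y; a sleeve lying flat has its centre 15 mm above the origin.
- reject_dish: Round shallow steel dish, fixed, 120 mm across at the bottom and about 140 mm over the rim, 26 mm high, wall 2.5 mm, flat floor 3 mm thick. Origin at the centre of its underside.
- vial_1: Small glass vial with metal cap, standing, 23 mm in diameter, 43 mm high; origin at the centre of its underside. Leave alone.
- vial_2: Small glass vial with metal cap, standing, 23 mm in diameter, 43 mm high; origin at the centre of its underside. Leave alone.
- medicine_cup: Small steel cup, 42 mm in diameter at the rim, 34 mm high; origin at the centre of its underside. Leave alone.
- carton: White medicine carton with a blue band, 72 x 38 x 24 mm, lying; origin at the centre of its underside. Leave alone.
- forceps: Steel dressing forceps lying along its x, 130 mm long, 16 mm wide, 5 mm high; origin underneath, near the middle. Leave alone.
- amber_bottle: Brown glass bottle, 62 mm in diameter, 135 mm high; origin at the centre of its underside. Leave alone.
- clear_bottle: Clear glass bottle, 54 mm in diameter, 120 mm high; origin at the centre of its underside. Leave alone.
Things that resemble listed ones, but are neither listed nor needed, are in the scene too. What is shaped like the set_tray but purple is not meant.

How it is judged:
By the outcome, as a careful person would: the job done as asked, in the order asked, and still so for the second after the job is handed in, with the robot touching nothing.
It also fails if it takes over 72 s, if anything falls off the work surface, if the arm or the gripper's body presses on something with over 40 N, if the wrist force passes 120 N, or if a joint passes its speed limit or range.

### The arm

A 6-joint arm with a two-finger parallel gripper is mounted at the origin on the work surface. World frame = base frame: x ahead of the robot, y to its left, z up, the work surface at z = 0. Lengths are in m, angles in rad, forces in N, time in s.
With the tool pointing down it reaches from about 0.35 to 0.775 m from the base axis. Payload 7.3 kg.
Tool frame: the origin (TCP) lies at the very end of the fingers, on their centre line; the grasp point (between the pads) lies grip_point_offset behind it (grip_point_offset is the distance from the TCP to the grasp point, in m); z points along the fingers, y is the direction in which the jaws open and shut (so a half turn about z gives the same grasp; the last joint's range is limited). The gripper opens to 92 mm and grips with 3 to 60 N. Pads are 19 mm wide; open, the fingers measure 130 mm over their backs; the gripper's body (75 mm by 190 mm) begins 47 mm behind the grasp point.
Start: joints at [-1.357, 0.342, 1.524, -0, 1.275, -0.146], TCP at [0.185, -0.491, 0.227] pointing down, gripper open.
Joint ranges: [-2.53, 2.53], [-0.77, 2.02], [0.04, 2.7], [-1, 4.14], [0.28, 2.66], [-3.11, 3.11]. Speed limits (rad/s): [2.57, 2.57, 3.14, 3.14, 3.14, 3.14].

### API

Orientations are given as [roll, pitch, yaw] about the fixed x, y, z axes, in that order (R = Rz(yaw) Ry(pitch) Rx(roll)).
In Python, from cell import * gives the robot as it stands.
- The arm moves only by the shell command python3 -m inch 'ROWS' [OPENING] [FORCE]. ROWS is JSON, a list that holds one entry, the list of rows, each a list of 4 numbers: the shift along the tool's x, y, z in mm, then the turn about the tool's z in rad. In form: [[[x, y, z, roll], ...]]. A call has 1 to 10 rows; each row shifts and turns the commanded pose from where the row before left it, along the tool's axes as they then stand; what a row does not reach is not made up. A row lasts 1/8 s, in which the tool goes at most 62.5 mm and 10.7 degrees, less where a joint would pass 70% of its speed; a pose out of reach is approached as far as the arm can. A call with a gripper value outside its range is refused whole. OPENING is the closure, from -1 (fully open) to 1 (shut), set as the call begins (- or left out, the last holds). The fingers move at their own pace and stop on an object; FORCE is the grip in N (left out, the last holds). Time passes only in rows, so rows that do not move let the fingers close. It gives the time, the measured TCP pose, the force and the opening at its end, in the units of the state.
- observe(): the state, without advancing time (a new reading comes with each control period).
- read_camera(name): name is "scene" or "top"; returns a dict with "img" (420x560x3 uint8, blue, green, red), "fx", "fy", "cx", "cy" (pixels), "eye" and "rotation" of the camera in the world. Camera axes: x right, y down, z forward; pixel columns grow to the right and rows downward; lengths in m; the calibration is good to about 2 mm. A picture is of the moment at which its call begins. There is no depth.
- hand_in(): hands the job in, once; it reports no verdict.
Trained networks look in the newest picture that a camera, given by its name, has taken for a name from the list of things; names that differ only in an ending like _2 or _b are one class to them, and where a whole thing is asked for, a point or a joint stands for the part that bears it (a point fixed in the world has none). Each returns a list of dicts, best first, with "conf" (0 to 1); they miss things now and then, are a little off and sometimes report something else, mostly with a low value. They report only what shows in the picture. A call takes as long as a camera call. They do not tell look-alikes from the thing itself.
- boxes_of(camera, label): "at" ([row, column] in pixels, amid what is visible of it).
- place_of(camera, label): "at" ([row, column] in pixels: a listed point, or the origin of a listed thing).
The state is a dict: "time": time; "qpos": joint angles; "qvel": joint speeds; "joint_efforts": joint torques, N m; "tool_pos": TCP position; "tool_rot": TCP orientation; "contact_force": force on the tool from outside, world axes, zero at the start; "torque": the same for the moment, N m; "opening": finger opening in m.
Only numpy, scipy, OpenCV 4.12 (cv2) and the standard library are available. Lean on these libraries where they do the work, as an engineer would, in place of code of your own. Each camera call takes 0.05 s, during which the arm holds its last target. There are 200 camera calls.

## Working session

There is one attempt and no reset: what is moved stays moved. The work goes in short steps, Python scripts to look and compute and a shell command to move; the robot and the scene stay as the last step left them, time stands still between calls to the robot, and variables do not carry over. Pictures are saved under pics/ and viewed, about 8 in all and at most 12, crops included, and the job is handed in when it is done.

```bash
ls; mkdir -p pics; cat > h.py <<'E'
from cell import *
import numpy as np, cv2
def ray(c,at):
    v=np.array([(at[1]-c["cx"])/c["fx"],(at[0]-c["cy"])/c["fy"],1.0])
    return np.array(c["eye"]),np.array(c["rotation"])@v
def onz(c,at,z):
    e,d=ray(c,at); return e+d*(z-e[2])/d[2]
def proj(c,p):
    q=np.array(c["rotation"]).T@(np.array(p)-np.array(c["eye"])); return np.array([c["cy"]+c["fy"]*q[1]/q[2],c["cx"]+c["fx"]*q[0]/q[2]])
E
python3 - <<'E'
from h import *
print(observe()["tool_rot"],observe()["opening"])
for n in ("top","scene"):
    c=read_camera(n); cv2.imwrite(f"pics/{n}0.png",c["img"]); print(n,np.round(c["eye"],3),np.round(c["rotation"],3).tolist(),c["fx"],c["cx"],c["cy"])
    H={"sleeve_a":.012,"kept_1":.015,"gauge":0,"cradle":.024,"pin_nose":.024,"pin_root":.024,"set_tray":0,"reject_dish":0,"vial_1":0,"medicine_cup":0,"carton":0,"forceps":0,"amber_bottle":0,"clear_bottle":0}
    for k,z in H.items():
        for r in place_of(n,k)[:6]: print(k,round(r["conf"],2),np.round(r["at"]).astype(int),np.round(onz(c,r["at"],z)[:2],3))
E
```

```text
pics
[-3.14009275e+00 -2.04640969e-04  3.59813318e-01] 0.09160597595833368
top [0.389 0.015 1.356] [-2.989, -0.004, -1.562] 485.2738959160667 276.8084010390563 206.22978639293365Traceback (most recent call last):
  File "<stdin>", line 7, in <module>
  File "h.py", line 7, in onz
    e,d=ray(c,at); return e+d*(z-e[2])/d[2]
                                       ~^^^
IndexError: invalid index to scalar variable.
```

```bash
cat > h.py <<'E'
from cell import *
import numpy as np, cv2
from scipy.spatial.transform import Rotation as Ro
def RR(c): return Ro.from_euler("xyz",c["rotation"]).as_matrix()
def onz(c,at,z):
    v=np.array([(at[1]-c["cx"])/c["fx"],(at[0]-c["cy"])/c["fy"],1.0])
    e=np.array(c["eye"]); d=RR(c)@v
    return e+d*(z-e[2])/d[2]
def proj(c,p):
    q=RR(c).T@(np.array(p)-np.array(c["eye"])); return np.array([c["cy"]+c["fy"]*q[1]/q[2],c["cx"]+c["fx"]*q[0]/q[2]])
E
python3 - <<'E'
from h import *
for n in ("top","scene"):
    c=read_camera(n); cv2.imwrite(f"pics/{n}0.png",c["img"]); print(n,np.round(c["eye"],3),np.round(c["rotation"],3).tolist(),c["fx"],c["cx"],c["cy"])
    H={"sleeve_a":.012,"kept_1":.015,"gauge":0,"cradle":.024,"pin_nose":.024,"pin_root":.024,"set_tray":0,"reject_dish":0,"vial_1":0,"medicine_cup":0,"carton":0,"forceps":0,"amber_bottle":0,"clear_bottle":0}
    for k,z in H.items():
        for r in place_of(n,k)[:6]: print(k,round(r["conf"],2),np.round(r["at"]).astype(int),np.round(onz(c,r["at"],z)[:2],3))
E
```

```text
top [0.389 0.015 1.356] [-2.989, -0.004, -1.562] 485.2738959160667 276.8084010390563 206.22978639293365
sleeve_a 0.68 [255 216] [0.458 0.177]
sleeve_a 0.48 [265 324] [ 0.432 -0.122]
sleeve_a 0.45 [201 272] [0.61  0.025]
kept_1 0.57 [227 146] [0.533 0.373]
gauge 0.68 [206 272] [0.599 0.025]
gauge 0.52 [276 283] [ 0.403 -0.009]
gauge 0.46 [211 339] [ 0.586 -0.164]
gauge 0.18 [266 322] [ 0.432 -0.117]
cradle 0.94 [214 273] [0.571 0.021]
cradle 0.38 [142 256] [0.776 0.071]
cradle 0.34 [208 271] [0.587 0.027]
pin_nose 0.79 [202 270] [0.604 0.03 ]
pin_nose 0.64 [214 222] [0.569 0.162]
pin_root 0.76 [184 273] [0.655 0.021]
set_tray 0.78 [222 158] [0.548 0.344]
set_tray 0.76 [292 136] [0.356 0.396]
reject_dish 0.98 [214 404] [ 0.577 -0.349]
vial_1 0.72 [205 273] [0.6   0.023]
vial_1 0.59 [277 287] [ 0.4   -0.019]
vial_1 0.5 [214 338] [ 0.577 -0.162]
medicine_cup 0.74 [223 167] [0.547 0.319]
medicine_cup 0.67 [225 158] [0.541 0.345]
medicine_cup 0.55 [215 220] [0.571 0.169]
medicine_cup 0.32 [226 148] [0.538 0.371]
carton 0.86 [139 255] [0.792 0.077]
carton 0.2 [190 273] [0.645 0.021]
forceps
[... 335 characters left out ...]
e 0.86 [227 281] [0.602 0.012]
pin_nose 0.32 [300 381] [0.565 0.352]
pin_nose 0.3 [190 308] [ 0.436 -0.101]
pin_root 0.81 [236 265] [0.655 0.022]
pin_root 0.5 [243 365] [0.463 0.186]
pin_root 0.29 [200 254] [ 0.597 -0.143]
set_tray 0.82 [301 387] [0.537 0.344]
set_tray 0.73 [280 462] [0.347 0.389]
reject_dish 0.88 [177 227] [ 0.582 -0.352]
vial_1 0.53 [206 333] [ 0.403 -0.02 ]
vial_1 0.41 [202 255] [ 0.583 -0.167]
medicine_cup 0.5 [268 326] [0.583 0.183]
carton 0.93 [273 226] [0.791 0.069]
forceps 0.56 [244 207] [ 0.785 -0.059]
forceps 0.36 [213 194] [ 0.756 -0.215]
amber_bottle 0.41 [295 268] [0.746 0.185]
clear_bottle 0.87 [297 269] [0.747 0.194]
clear_bottle 0.63 [247 206] [ 0.791 -0.049]
```

View pics/top0.png

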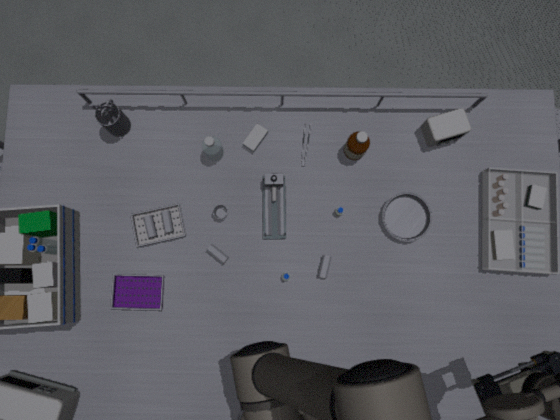

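View pics/scene0.png

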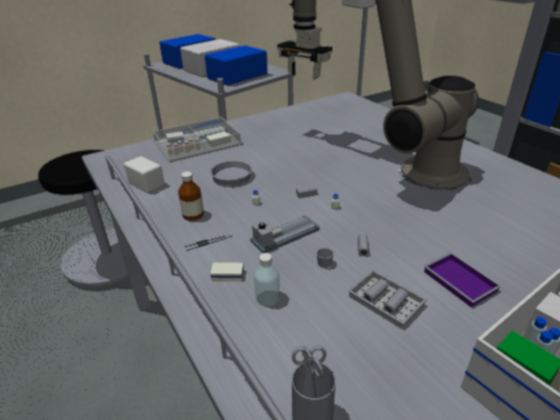

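```bash
cat > tile.py <<'E'
import cv2,numpy as np
def tile(img,regs,name): # regs: (r,c,halfheight), 4 tiles, 400x300
    t=[]
    for r,c,h in regs:
        w=h*4/3; M=np.array([[300/(2*h),0,200-300/(2*h)*c],[0,300/(2*h),150-300/(2*h)*r]])
        t.append(cv2.convertScaleAbs(cv2.warpAffine(img,M,(400,300),flags=cv2.INTER_CUBIC),alpha=1.4,beta=10))
    cv2.imwrite(name,np.vstack([np.hstack(t[:2]),np.hstack(t[2:])]))
E
python3 - <<'E'
from tile import *
im=cv2.imread("pics/top0.png")
tile(im,[(226,159,30),(208,273,45),(254,217,18),(266,325,18)],"pics/t1.png")
E
```

```text
(no output)
```

View pics/t1.png

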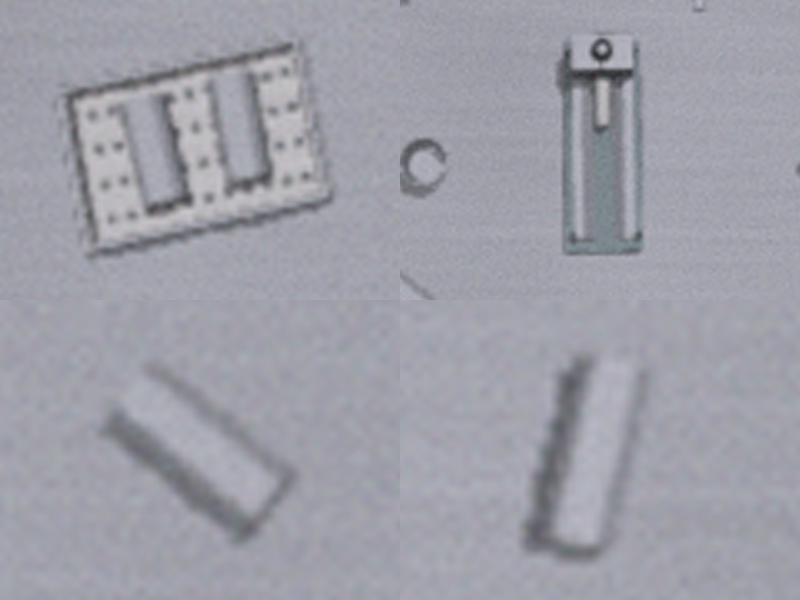

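The top view shows the gauge at (207,273), with its block at the top, so +x points away from the robot. There are two candidates for the set tray. The perforated metal one at (226,158) holds two sleeves and fits the description. The purple one at (292,138) is excluded. The loose sleeves are at (254,217) and (266,325), and the dish is at (216,405). Next I fit edges to refine these poses.

```bash
cat > fit.py <<'E'
from h import *
from scipy.optimize import minimize
from scipy.ndimage import map_coordinates
def box(x0,x1,y0,y1,z):
    return [((x0,y0,z),(x1,y0,z)),((x0,y1,z),(x1,y1,z)),((x0,y0,z),(x0,y1,z)),((x1,y0,z),(x1,y1,z))]
def sleeve(z): return box(-.03,.03,-.007,.007,z+.012)+box(-.03,.03,-.012,.012,z+.007)[:2]
GAUGE=box(-.09,.09,-.032,.032,.012)[:3]+box(.055,.085,-.026,.026,.056)
TRAY=box(-.045,.045,-.067,.067,.018)+box(-.042,.042,-.064,.064,.018)
def prep(c):
    g=cv2.GaussianBlur(cv2.cvtColor(c["img"],cv2.COLOR_BGR2GRAY),(0,0),.8).astype(float)
    return np.gradient(g)
def score(p,segs,cams):
    s=0;R=np.array([[np.cos(p[2]),-np.sin(p[2])],[np.sin(p[2]),np.cos(p[2])]])
    for c,(gr,gc) in cams:
        for a,b in segs:
            P=[proj(c,[*(R@np.array(q[:2])+p[:2]),q[2]]) for q in (a,b)]
            d=P[1]-P[0];L=np.hypot(*d);n=np.array([-d[1],d[0]])/L
            t=np.linspace(0,1,25)[:,None];x=(P[0]+t*d).T
            v=n[0]*map_coordinates(gr,x,order=1)+n[1]*map_coordinates(gc,x,order=1)
            s+=abs(v.mean())*np.sqrt(L)
    return s
def fit(p0,segs,cams,rxy=.012,ra=.3):
    rng=np.random.default_rng(0)
    C=[np.array(p0)+rng.uniform(-1,1,3)*[rxy,rxy,ra] for _ in range(250)]
    C.sort(key=lambda p:-score(p,segs,cams))
    best=min((minimize(lambda q:-score(q*[.001,.001,.02],segs,cams),p/[.001,.001,.02],method="Nelder-Mead") for p in C[:4]),key=lambda r:r.fun)
    return best.x*[.001,.001,.02],-best.fun
E
python3 - <<'E'
from fit import *
c={n:read_camera(n) for n in("top","scene")}
cams=[(k,prep(k)) for k in c.values()]
J={"gauge":((.6,.022,0),GAUGE,.2),"tray":((.545,.345,.15),TRAY,.2),"sA":((.457,.177,.7),sleeve(.012),.4),"sB":((.428,-.122,-.2),sleeve(.012),.4),"k1":((.545,.36,.15),sleeve(.015),.2),"k2":((.55,.318,.15),sleeve(.015),.2)}
for n,(p,s,ra) in J.items():
    for lab,cc in(("both",cams),("top",cams[:1]),("scene",cams[1:])):
        r,f=fit(p,s,cc,ra=ra); print(n,lab,np.round(r[:2]*1000,1),round(float(np.degrees(r[2])),1),round(f))
        if lab=="both":
            for k in c.values():
                R=np.array([[np.cos(r[2]),-np.sin(r[2])],[np.sin(r[2]),np.cos(r[2])]])
                for a,b in s:
                    P=[proj(k,[*(R@np.array(q[:2])+r[:2]),q[2]]) for q in(a,b)]
                    k.setdefault("L",[]).append(P)
for n,k in c.items():
    im=cv2.resize(k["img"],None,fx=6,fy=6,interpolation=cv2.INTER_CUBIC)
    for P in k["L"]: cv2.line(im,*[tuple(int(round(v*6+2.5)) for v in p[::-1]) for p in P],(0,0,255),1)
    cv2.imwrite(f"pics/ov_{n}.png",im)
from tile import *
a=cv2.imread("pics/ov_top.png");b=cv2.imread("pics/ov_scene.png")
print(observe()["time"],grip_point_offset if "grip_point_offset" in globals() else "?")
A=[cv2.resize(x,(400,300)) for x in(a[6*195:6*255,6*120:6*200],a[6*170:6*245,6*223:6*323],b[6*180:6*255,6*240:6*340],a[6*245:6*285,6*300:6*350])]
cv2.imwrite("pics/ov.png",np.vstack([np.hstack(A[:2]),np.hstack(A[2:])]))
E
```

```text
gauge both [594.3  35.1] 1.8 626
gauge top [594.6  20.3] 0.6 305
gauge scene [596.4  35. ] 0.1 446
tray both [540.8 343.9] 13.0 1034
tray top [541.7 334.8] 13.3 420
tray scene [552.  358.9] 12.9 748
sA both [463.9 176. ] 52.3 294
sA top [463.7 174.8] 51.9 157
sA scene [464.3 177.9] 51.7 151
sB both [ 430.2 -117.3] -13.8 305
sB top [ 430.2 -117.6] -14.4 176
sB scene [445.1 -95.5] -18.3 263
k1 both [538.1 361.9] 18.2 373
k1 top [538.8 359.8] 15.9 197
k1 scene [561.6 357. ] 10.6 246
k2 both [550.7 315.8] 14.8 386
k2 top [550.5 315.2] 13.1 193
k2 scene [576.  297.2] 13.5 254
1.7 0.0188
```

View pics/ov.png

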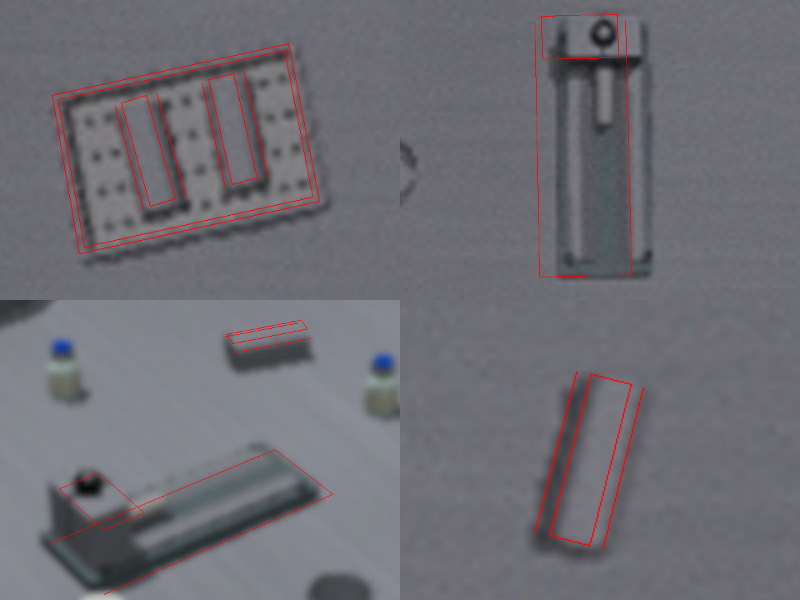

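```bash
python3 - <<'E'
from fit import *
c=read_camera("top"); cams=[(c,prep(c))]
im=c["img"]
hsv=cv2.cvtColor(cv2.GaussianBlur(im,(0,0),.7),cv2.COLOR_BGR2HSV)
b=im.astype(int); 
sub=im[170:245,255:292].astype(float); sub=cv2.GaussianBlur(sub,(0,0),.7)
gr=sub[...,1]-sub[...,2]
print("G-R rows mean by col",np.round(gr[20:66].mean(0),1).tolist())
print("by row",np.round(gr[50:,10:28].mean(1),1).tolist())
# column profile centre per row band for yaw
for r0 in(20,32,44,54):
    p=gr[r0:r0+12].mean(0); p=np.clip(p-np.median(np.r_[p[:4],p[-4:]]),0,None); w=np.where(p>p.max()*.4)[0]; print(r0,w[0]+255,w[-1]+255)
print("manual tray",onz(c,(225.2,158.4),.018),"gauge",onz(c,(225,273.9),.012),"gauge end",onz(c,(238.75,273.9),.012))
for n,p,s in(("tray",(.545,.342,.22),TRAY),("tray outer",(.545,.342,.22),TRAY[:4]),("gauge",(.597,.0205,0),GAUGE),("sA",(.46,.176,.9),sleeve(.012)),("k1",(.54,.36,.22),sleeve(.015)),("k2",(.55,.315,.22),sleeve(.015))):
    r,f=fit(p,s,cams,rxy=.005,ra=.1); print(n,np.round(r[:2]*1000,1),round(float(np.degrees(r[2])),1),round(f))
    R=Ro.from_euler("z",r[2]).as_matrix()
    if n!="tray outer":c.setdefault("L",[]).extend([[proj(c,R@np.array(q)+[*r[:2],0]) for q in ab] for ab in s])
k=c;im=cv2.resize(im,None,fx=6,fy=6,interpolation=cv2.INTER_CUBIC)
for P in k["L"]: cv2.line(im,*[tuple(int(round(v*6+2.5)) for v in p[::-1]) for p in P],(0,0,255),1)
A=[cv2.convertScaleAbs(cv2.resize(x,(400,400)),alpha=1.5) for x in(im[6*195:6*260,6*126:6*191],im[6*170:6*245,6*236:6*311])]
cv2.imwrite("pics/ov2.png",np.hstack(A))
E
```

```text
G-R rows mean by col [0.6, 0.5, 0.4, 0.3, 0.4, 0.5, 0.6, 1.9, 5.2, 5.6, 3.0, 1.3, 0.7, 0.5, 0.4, 0.6, 2.4, 4.6, 5.3, 5.5, 5.8, 5.5, 3.4, 1.3, 0.3, 0.4, 0.8, 1.4, 3.4, 5.4, 4.6, 2.0, 0.7, 0.6, 0.4, 0.5, 0.6]
by row [2.8, 2.9, 3.0, 2.8, 2.8, 3.5, 3.1, 2.7, 2.7, 3.0, 3.1, 3.1, 3.3, 3.1, 4.2, 6.3, 8.0, 8.3, 5.7, 1.8, 0.2, 0.5, 0.6, 0.4, 0.5]
20 263 285
32 263 285
44 263 285
54 263 285
manual tray [0.53785148 0.3385594  0.018     ] gauge [0.54207781 0.01872877 0.012     ] gauge end [0.50373195 0.01835562 0.012     ]
tray [541.7 334.8] 13.4 417
tray outer [532.1 339.7] 13.2 230
gauge [594.6  20.3] 0.6 307
sA [463.8 174.8] 51.7 156
k1 [538.8 359.8] 16.1 193
k2 [550.5 315.2] 13.1 193
```

View pics/ov2.png

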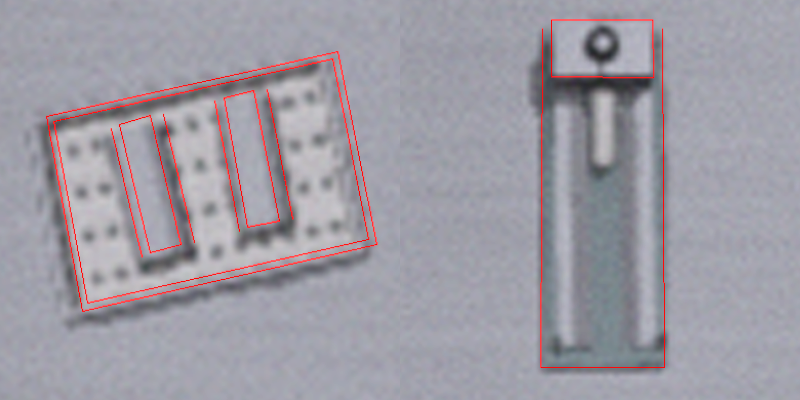

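The gauge overlay matches the picture: origin (594.6, 20.3) mm, yaw 0.6°. The tray's y is less certain, so I'll find its wall by contact later. I start with the sleeve at (266,325).

```bash
cat > plan.py <<'E'
import sys
from h import *
def plan(x,y,z,yawdeg,n):
    o=observe(); p=np.array(o["tool_pos"]); yaw=o["tool_rot"][2]
    d=(np.radians(yawdeg)-yaw+np.pi)%(2*np.pi)-np.pi; t=-d/n
    S=np.zeros((2,2))
    for k in range(n):
        a=yaw-t*k; S+=np.array([[np.cos(a),np.sin(a)],[np.sin(a),-np.cos(a)]])
    l=np.linalg.solve(S,np.array([x,y])-p[:2]*1000)
    print("now",np.round(p*1000,1),round(float(np.degrees(yaw)),1),"t",round(o["time"],2),"| rows",n,"x",np.round([*l,-(z-p[2]*1000)/n],2),round(float(t),4))
if __name__=="__main__":
    a=[float(v) for v in sys.argv[1:]]; plan(*a[:4],int(a[4]))
E
python3 plan.py 430.2 -117.5 60 -14 9
```

```text
now [ 184.9 -491.4  226.7] 20.6 t 1.75 | rows 9 x [ 31.4  -39.48  18.52] 0.0671
```

```bash
python3 -m inch '[[[31.4,-39.5,18.5,0.067],[31.4,-39.5,18.5,0.067],[31.4,-39.5,18.5,0.067],[31.4,-39.5,18.5,0.067],[31.4,-39.5,18.5,0.067],[31.4,-39.5,18.5,0.067],[31.4,-39.5,18.5,0.067],[31.4,-39.5,18.5,0.067],[31.4,-39.5,18.5,0.067],[0,0,0,0]]]' 0 25; python3 plan.py 430.2 -117.5 9.5 -14 3
```

```text
time: 3.0
tool_pos: [0.4313, -0.1149, 0.0591]
tool_rot: [-3.141, 0.001, -0.239]
contact_force: [-0.0, 0.5, 0.5]
opening: 0.0459
now [ 431.3 -114.9   59.1] -13.7 t 3.0 | rows 3 x [-0.14  0.93 16.54] 0.0018
```

```bash
python3 -m inch '[[[0,1,25,0],[0,1,24.5,0],[0,0.7,0,0],[0,0,0,0]]]' 0 25; python3 -m inch '[[[0,0,0,0],[0,0,0,0],[0,0,0,0],[0,0,0,0],[0,0,0,0]]]' 1 25;  python3 plan.py 564.6 20.0 100 0.6 4
```

```text
time: 3.5
tool_pos: [0.4295, -0.1205, 0.0115]
tool_rot: [3.141, -0.001, -0.244]
contact_force: [0.6, 0.3, 0.6]
opening: 0.0457
time: 4.12
tool_pos: [0.4296, -0.1199, 0.0112]
tool_rot: [3.141, -0.001, -0.243]
contact_force: [-0.3, 0.5, 5.8]
opening: 0.0236
now [ 429.6 -119.9   11.2] -13.9 t 4.12 | rows 4 x [ 28.3  -39.67 -22.21] -0.0634
```

```bash
python3 -m inch '[[[0,0,-30,0],[0,0,-40,0],[0,0,0,0]]]'; python3 plan.py 560 20.0 80 0.6 5
```

```text
time: 4.5
tool_pos: [0.4309, -0.1204, 0.0829]
tool_rot: [3.14, -0.005, -0.243]
contact_force: [0.1, -0.3, -1.2]
opening: 0.0239
now [ 430.9 -120.4   82.9] -13.9 t 4.5 | rows 5 x [ 21.64 -31.53   0.57] -0.0507
```

```bash
python3 -m inch '[[[21.6,-31.5,0,-0.05],[21.6,-31.5,0,-0.05],[21.6,-31.5,0,-0.05],[21.6,-31.5,0,-0.05],[21.6,-31.5,0,-0.05],[0,0,0,0],[0,0,0,0],[0,0,0,0]]]'; python3 - <<'E'
from h import *
for n in("top","scene"):
    c=read_camera(n);cv2.imwrite(f"pics/{n}1.png",c["img"])
t=cv2.imread("pics/top1.png")[165:245,220:327];s=cv2.imread("pics/scene1.png")[175:270,225:352]
cv2.imwrite("pics/v1.png",np.hstack([cv2.convertScaleAbs(cv2.resize(x,(400,300),interpolation=cv2.INTER_CUBIC),alpha=1.4) for x in(t,s)]))
E
python3 plan.py 560 20.0 26 0.6 4
```

```text
time: 5.5
tool_pos: [0.5576, 0.0196, 0.0802]
tool_rot: [3.142, 0.001, 0.005]
contact_force: [-0.4, -1.0, -0.3]
opening: 0.0237
now [557.9  19.6  80.6] 0.3 t 5.6 | rows 4 x [ 0.52 -0.1  13.65] -0.0013
```

View pics/v1.png

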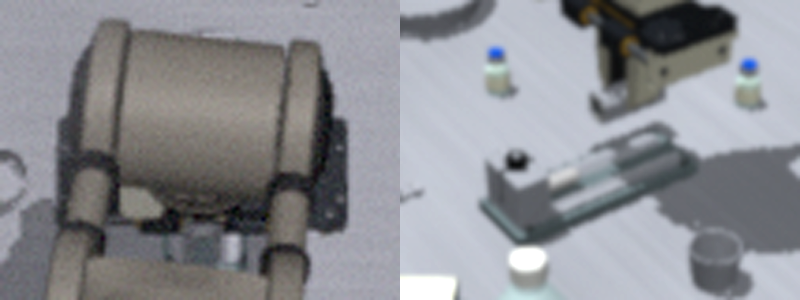

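The scene view shows the sleeve held at about (290,205), above the cradle on the loading side of the pin. The top view is hidden by the arm. I lower it now.

```bash
python3 -m inch '[[[1,-0.2,20,0],[0.8,-0.2,20,-0.005],[0,0,11,0],[0,0,2,0],[0,0,0,0],[0,0,0,0]]]'; python3 plan.py 560 20.0 24 0.6 4
```

```text
time: 6.35
tool_pos: [0.5607, 0.0207, 0.0284]
tool_rot: [3.141, -0.001, 0.012]
contact_force: [-0.2, -0.2, -1.6]
opening: 0.0232
now [560.7  20.7  28.4] 0.7 t 6.35 | rows 4 x [-0.17  0.17  1.1 ] 0.0003
```

```bash
python3 -m inch '[[[0,0.3,2,0],[0,0.3,1.5,0],[0,0,1,0],[0,0,0,0],[0,0,0,0]]]'; python3 plan.py 560 20.0 24 0.6 4
```

```text
time: 6.98
tool_pos: [0.5604, 0.0198, 0.0234]
tool_rot: [3.141, -0.001, 0.012]
contact_force: [-0.1, -4.3, 1.5]
opening: 0.0238
now [560.4  19.8  23.4] 0.7 t 6.97 | rows 4 x [-0.11 -0.06 -0.15] 0.0004
```

```bash
python3 -m inch '[[[0,0,0,0],[0,0,0,0],[0,0,-20,0],[0,0,-30,0],[-20,0,0,0]]]' 0; python3 -m inch '[[[-32,0,0,0],[0,0,0,0],[0,0,20,0],[0,0,26,0],[0,0,0,0],[0,0,0,0]]]' 1; python3 plan.py 560 19.8 24 0.6 4
```

```text
time: 7.6
tool_pos: [0.5424, 0.02, 0.0753]
tool_rot: [3.141, -0.006, 0.012]
contact_force: [-0.4, -0.7, -1.1]
opening: 0.0461
time: 8.35
tool_pos: [0.5091, 0.0196, 0.0278]
tool_rot: [3.141, -0.001, 0.012]
contact_force: [-0.3, -0.6, 1.2]
opening: 0.0003
now [509.1  19.6  27.8] 0.7 t 8.35 | rows 4 x [12.73  0.09  0.95] 0.0003
```

```bash
python3 -m inch '[[[6,0,3,0],[8,0,0,0],[8,0,0,0],[8,0,0,0],[7,0,0,0],[6,0,0,0],[4,0,0,0],[0,0,0,0]]]';  python3 -m inch '[[[3,0,0,0],[3,0,0,0],[3,0,0,0],[0,0,0,0]]]'
```

```text
time: 9.35
tool_pos: [0.5554, 0.0201, 0.0241]
tool_rot: [3.141, -0.0, 0.012]
contact_force: [0.7, -0.3, -0.5]
opening: 0.0003
time: 9.85
tool_pos: [0.5645, 0.0202, 0.0242]
tool_rot: [3.141, -0.0, 0.012]
contact_force: [0.4, 0.0, 0.5]
opening: 0.0005
```

```bash
python3 -m inch '[[[2,0,0,0],[2,0,0,0],[0,0,0,0]]]';  python3 -m inch '[[[2,0,0,0],[2,0,0,0],[0,0,0,0]]]'; python3 - <<'E'
from h import *
c=read_camera("scene");cv2.imwrite("pics/scene2.png",c["img"])
cv2.imwrite("pics/v2.png",cv2.convertScaleAbs(cv2.resize(c["img"][185:265,235:342],(640,480),interpolation=cv2.INTER_CUBIC),alpha=1.4))
E
```

```text
time: 10.22
tool_pos: [0.5684, 0.0202, 0.0242]
tool_rot: [3.141, -0.0, 0.012]
contact_force: [-1.2, 0.3, -0.1]
opening: 0.0004
time: 10.6
tool_pos: [0.5724, 0.0203, 0.0242]
tool_rot: [3.141, -0.0, 0.012]
contact_force: [0.0, 0.1, 0.1]
opening: 0.0002
```

View pics/v2.png

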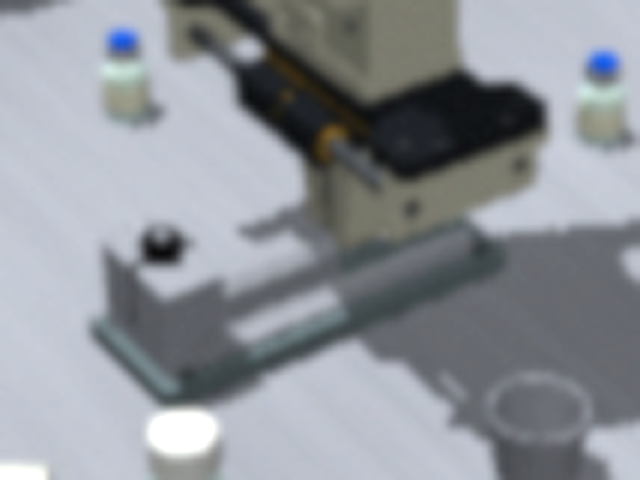

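The sleeve lies in the cradle in front of the fingers (crop 235–330, 240–300) and is still moving towards the block, with no resistance so far. I keep pushing.

```bash
python3 -m inch '[[[2,0,0,0],[2,0,0,0],[0,0,0,0]]]';  python3 -m inch '[[[2,0,0,0],[0,0,0,0]]]'; python3 -m inch '[[[2,0,0,0],[0,0,0,0]]]'; python3 -m inch '[[[1,0,0,0],[0,0,0,0]]]'
```

```text
time: 11.02
tool_pos: [0.5764, 0.0203, 0.0242]
tool_rot: [3.141, -0.0, 0.012]
contact_force: [-0.0, 0.4, 0.1]
opening: 0.0007
time: 11.28
tool_pos: [0.5784, 0.0204, 0.0242]
tool_rot: [3.141, -0.0, 0.012]
contact_force: [0.5, -0.1, -0.7]
opening: 0.0006
time: 11.52
tool_pos: [0.5796, 0.0204, 0.0241]
tool_rot: [3.142, 0.001, 0.012]
contact_force: [-2.7, -0.4, 1.5]
opening: 0.0004
time: 11.78
tool_pos: [0.5797, 0.0204, 0.0241]
tool_rot: [3.142, 0.003, 0.012]
contact_force: [-7.6, -0.7, 4.3]
opening: 0.0004
```

The sleeve stopped hard at TCP x = 579.7 mm. I predicted 580 for a sleeve right home and 566 for one stopping short, so it is sound and goes to the set tray. I draw it off first.

```bash
python3 -m inch '[[[-6,0,0,0],[0,0,-25,0],[0,0,-25,0],[18,0,0,0],[21,0,0,0],[0,0,24,0],[0,0,24,0],[0,0,0,0],[0,0,0,0]]]' 0; python3 plan.py 615 20.0 23.5 0.6 1
```

```text
time: 12.9
tool_pos: [0.6149, 0.0207, 0.0271]
tool_rot: [3.141, -0.002, 0.012]
contact_force: [-0.8, 0.1, -0.3]
opening: 0.0458
now [614.9  20.7  27.1] 0.7 t 12.9 | rows 1 x [0.11 0.75 3.59] 0.0013
```

```bash
python3 -m inch '[[[0,0.6,2.5,0],[0,0,0,0],[0,0,0,0],[0,0,0,0],[0,0,0,0],[0,0,0,0]]]' 1 25; python3 -m inch '[[[-8,0,0,0],[-12,0,0,0],[-14,0,0,0],[-14,0,0,0],[-7,0,0,0],[0,0,0,0]]]'
```

```text
time: 13.65
tool_pos: [0.6144, 0.0201, 0.0241]
tool_rot: [3.141, -0.001, 0.012]
contact_force: [-1.6, 0.6, 4.7]
opening: 0.0241
time: 14.4
tool_pos: [0.5579, 0.0193, 0.0241]
tool_rot: [3.141, 0.001, 0.012]
contact_force: [-2.9, -2.5, 8.6]
opening: 0.0234
```

```bash
python3 -m inch '[[[0,0,0,0],[0,0,0,0],[0,0,0,0],[0,0,-26,0],[0,0,-40,0],[0,0,0,0]]]' 0; python3 plan.py 556.7 288.9 80 103.2 10
```

```text
time: 15.15
tool_pos: [0.5611, 0.0194, 0.0924]
tool_rot: [3.141, -0.006, 0.012]
contact_force: [-0.8, -1.0, -0.3]
opening: 0.0461
now [561.1  19.4  92.4] 0.7 t 15.15 | rows 10 x [ 22.16 -21.49   1.24] -0.1789
```

```bash
python3 -m inch '[[[22.2,-21.5,1,-0.179],[22.2,-21.5,1,-0.179],[22.2,-21.5,1,-0.179],[22.2,-21.5,1,-0.179],[22.2,-21.5,1,-0.179],[22.2,-21.5,1,-0.179],[22.2,-21.5,1,-0.179],[22.2,-21.5,1,-0.179],[22.2,-21.5,1,-0.179],[22.2,-21.5,1,-0.179]]]' 1; python3 -m inch '[[[0,0,0,0],[0,0,0,0]]]'; python3 plan.py 556.7 288.9 20 103.2 4; python3 - <<'E'
from fit import *
c=read_camera("top");s=read_camera("scene");cv2.imwrite("pics/top3.png",c["img"]);cv2.imwrite("pics/scene3.png",s["img"])
t=c["img"][195:255,125:205];u=s["img"][245:335,330:450]
cv2.imwrite("pics/v3.png",np.hstack([cv2.convertScaleAbs(cv2.resize(x,(400,300),interpolation=cv2.INTER_CUBIC),alpha=1.4) for x in(t,u)]))
E
```

```text
time: 16.4
tool_pos: [0.5536, 0.29, 0.078]
tool_rot: [-3.139, 0.0, 1.808]
contact_force: [-0.0, 0.1, 0.4]
opening: 0.0007
time: 16.65
tool_pos: [0.5551, 0.2889, 0.079]
tool_rot: [-3.141, 0.0, 1.8]
contact_force: [1.0, -0.0, 0.6]
opening: 0.0005
now [555.1 288.9  79. ] 103.1 t 16.65 | rows 4 x [-0.09  0.4  14.75] -0.0003
```

View pics/v3.png

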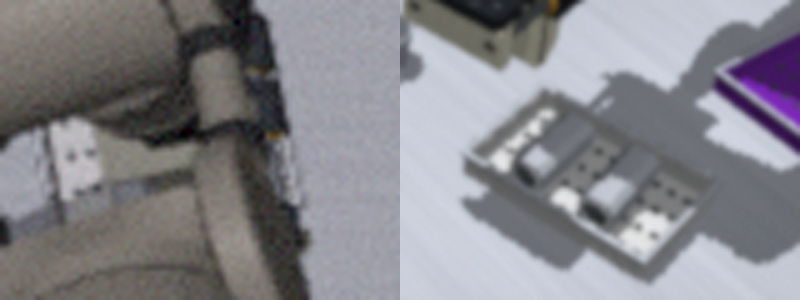

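```bash
python3 - <<'E'
from h import *
from cell import *
c=read_camera("scene")
for n,x,y,z in(("left",465,158,.018),("top",545,93,.018),("right",715,180,.018),("bot",648,262,.018),("k2 end near top c",537,158,.027),("k1 end near",608,192,.027)):
    print(n,np.round(onz(c,(245+y/3.333,330+(x-400)/3.333),z)[:2]*1000,1))
E
```

```text
left [601.9 292.9]
top [515.9 274.7]
right [481.6 395.7]
bot [566.5 420.7]
k2 end near top c [569.7 325. ]
k1 end near [552.9 371.6]
```

The scene crop puts the tray centre near (541.5, 342–345), so the end gap beside kept_2 is only about 24 mm. I start the push just above the 18 mm rim and lower the fingers once they are clear of the wall.

```bash
python3 -m inch '[[[0,1.5,20,0],[0,0,20,0],[0,0,18,0],[0,0,0,0],[0,0,0,0]]]'; python3 -m inch '[[[3,0,0,0],[3,0,0,0],[3,0,0,0],[3,0,0,0],[2,0,0,0],[0,0,0,0]]]'
```

```text
time: 17.42
tool_pos: [0.5569, 0.2896, 0.0222]
tool_rot: [3.141, 0.0, 1.801]
contact_force: [-0.6, 0.1, 0.7]
opening: 0.0002
time: 18.18
tool_pos: [0.5533, 0.3034, 0.0218]
tool_rot: [3.141, 0.0, 1.802]
contact_force: [1.7, -2.2, 2.0]
opening: 0.0002
```

```bash
python3 -m inch '[[[-3,0,0,0],[0,0,7,0],[0,0,7,0],[0,0,0,0],[0,0,0,0]]]'; python3 -m inch '[[[5,0,0,0],[5,0,0,0],[5,0,0,0],[5,0,0,0],[0,0,0,0]]]'
```

```text
time: 18.8
tool_pos: [0.5538, 0.3004, 0.0075]
tool_rot: [-3.141, 0.0, 1.802]
contact_force: [0.4, 0.1, 0.4]
opening: 0.0008
time: 19.42
tool_pos: [0.5491, 0.3204, 0.0077]
tool_rot: [3.141, -0.0, 1.802]
contact_force: [0.4, 0.0, 0.0]
opening: 0.0008
```

```bash
python3 -m inch '[[[5,0,0,0],[5,0,0,0],[5,0,0,0],[5,0,0,0],[0,0,0,0]]]'; python3 -m inch '[[[2,0,0,0],[2,0,0,0],[0,0,0,0]]]';python3 -m inch '[[[2,0,0,0],[0,0,0,0]]]'
```

```text
time: 20.05
tool_pos: [0.5445, 0.34, 0.0076]
tool_rot: [3.141, -0.0, 1.802]
contact_force: [0.2, -0.4, -0.4]
opening: 0.0005
time: 20.42
tool_pos: [0.5437, 0.3433, 0.0076]
tool_rot: [-3.142, -0.0, 1.802]
contact_force: [0.1, -0.9, 0.0]
opening: 0.0004
time: 20.68
tool_pos: [0.5433, 0.3453, 0.0076]
tool_rot: [-3.142, -0.0, 1.802]
contact_force: [-0.2, 0.4, -1.0]
opening: 0.0002
```

```bash
python3 -m inch '[[[2,0,0,0],[0,0,0,0]]]'; python3 -m inch '[[[2,0,0,0],[0,0,0,0]]]'
```

```text
time: 20.92
tool_pos: [0.5429, 0.347, 0.0077]
tool_rot: [-3.142, 0.0, 1.802]
contact_force: [0.6, -1.9, -0.6]
opening: 0.0004
time: 21.18
tool_pos: [0.5428, 0.3471, 0.0077]
tool_rot: [-3.141, 0.003, 1.802]
contact_force: [2.7, -9.7, 1.6]
opening: 0.0003
```

The kept sleeves are now together against the far wall, where the force rose to 10 N at TCP (542.8, 347.1). I go back for the sleeve resting in the cradle.

```bash
python3 -m inch '[[[-6,0,0,0],[0,0,-40,0],[0,0,-45,0],[0,0,0,0]]]' 0; python3 plan.py 558 19.4 80 0.6 10
```

```text
time: 21.68
tool_pos: [0.546, 0.3447, 0.0971]
tool_rot: [3.133, -0.002, 1.802]
contact_force: [0.7, -0.0, -0.5]
opening: 0.0358
now [546.  344.7  97.1] 103.2 t 21.68 | rows 10 x [-30.53  21.43   1.71] 0.1791
```

```bash
python3 -m inch '[[[-30.5,21.4,1,0.179],[-30.5,21.4,1,0.179],[-30.5,21.4,1,0.179],[-30.5,21.4,1,0.179],[-30.5,21.4,1,0.179],[-30.5,21.4,1,0.179],[-30.5,21.4,1,0.179],[-30.5,21.4,1,0.179],[-30.5,21.4,1,0.179],[-30.5,21.4,1,0.179]]]' 0;  python3 -m inch '[[[0,0,0,0],[0,0,0,0]]]'; python3 plan.py 558 19.4 24 0.6 3; python3 - <<'E'
from h import *
c=read_camera("top");s=read_camera("scene");cv2.imwrite("pics/top4.png",c["img"]);cv2.imwrite("pics/scene4.png",s["img"])
t=c["img"][195:255,125:205];u=s["img"][185:275,230:350]
cv2.imwrite("pics/v4.png",np.hstack([cv2.convertScaleAbs(cv2.resize(x,(400,300),interpolation=cv2.INTER_CUBIC),alpha=1.4) for x in(t,u)]))
E
```

```text
time: 22.92
tool_pos: [0.5549, 0.0173, 0.0817]
tool_rot: [-3.141, 0.001, 0.005]
contact_force: [-0.3, -0.4, 1.1]
opening: 0.046
time: 23.18
tool_pos: [0.5563, 0.0186, 0.0824]
tool_rot: [-3.141, -0.0, 0.013]
contact_force: [0.4, 0.8, -0.3]
opening: 0.0461
now [556.3  18.6  82.4] 0.8 t 23.18 | rows 3 x [ 0.56 -0.27 19.48] 0.0009
```

View pics/v4.png

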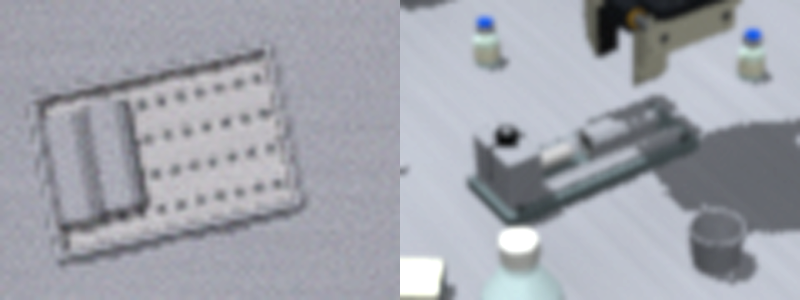

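The top view shows both kept sleeves side by side at the left wall of the tray, around (226,143), with the rest of the tray free. The scene view shows the sleeve lying in the cradle clear of the pin. I pick it up.

```bash
python3 -m inch '[[[1,-0.4,24,0],[0.7,-0.4,24,0],[0,0,9.5,0],[0,0,0,0],[0,0,0,0]]]' 0;  python3 -m inch '[[[0,0,0,0],[0,0,0,0],[0,0,0,0],[0,0,0,0],[0,0,-25,0],[0,0,-40,0],[0,0,0,0]]]' 1 25; python3 plan.py 549.7 317.4 80 13.2 8
```

```text
time: 23.9
tool_pos: [0.5583, 0.0191, 0.026]
tool_rot: [3.141, -0.002, 0.012]
contact_force: [-0.3, -0.2, 0.9]
opening: 0.0457
time: 24.78
tool_pos: [0.5595, 0.0188, 0.0929]
tool_rot: [3.141, -0.006, 0.012]
contact_force: [0.9, 0.6, -0.5]
opening: 0.0236
now [559.5  18.8  92.9] 0.7 t 24.77 | rows 8 x [  2.79 -37.31   1.62] -0.0273
```

```bash
python3 plan.py 542.6 316.2 80 13.2 8;  python3 -m inch '[[[1.9,-37.1,0.5,-0.027],[1.9,-37.1,0.5,-0.027],[1.9,-37.1,0.5,-0.027],[1.9,-37.1,0.5,-0.027],[1.9,-37.1,0.5,-0.027],[1.9,-37.1,0.5,-0.027],[1.9,-37.1,0.5,-0.027],[1.9,-37.1,0.5,-0.027],[0,0,0,0],[0,0,0,0]]]'; python3 plan.py 542.6 316.2 17 13.2 4
```

```text
now [559.5  18.8  92.9] 0.7 t 24.77 | rows 8 x [  1.89 -37.26   1.62] -0.0273
time: 26.02
tool_pos: [0.5407, 0.3145, 0.0851]
tool_rot: [3.141, 0.002, 0.228]
contact_force: [-0.6, -0.6, -1.3]
opening: 0.0235
now [540.7 314.5  85.1] 13.1 t 26.02 | rows 4 x [ 0.55 -0.3  17.02] -0.0006
```

```bash
python3 -m inch '[[[1,-0.6,25,0],[1,-0.6,25,0],[0,0,12,0],[0,0,5,0],[0,0,0,0],[0,0,0,0]]]'; python3 plan.py 542.6 316.2 16 13.2 1
```

```text
time: 26.78
tool_pos: [0.5435, 0.3169, 0.0201]
tool_rot: [-3.141, -0.002, 0.228]
contact_force: [-0.4, -0.1, -1.5]
opening: 0.0237
now [543.5 316.9  20.1] 13.0 t 26.77 | rows 1 x [-1.07  0.48  4.1 ] -0.0027
```

```bash
python3 -m inch '[[[0,0,2,0],[0,0,1,0],[0,0,0,0]]]';  python3 -m inch '[[[0,0,0.8,0],[0,0,0,0]]]'
```

```text
time: 27.15
tool_pos: [0.543, 0.3169, 0.0166]
tool_rot: [3.142, -0.0, 0.228]
contact_force: [0.3, -1.2, 1.5]
opening: 0.0236
time: 27.4
tool_pos: [0.5431, 0.3169, 0.0165]
tool_rot: [3.142, -0.001, 0.228]
contact_force: [-2.6, -0.7, 8.9]
opening: 0.0237
```

```bash
python3 -m inch '[[[0,0,-0.5,0],[0,0,0,0],[0,0,0,0],[0,0,-25,0],[0,0,-30,0]]]' 0.3; python3 plan.py 463.8 174.8 65 51.7 5
```

```text
time: 28.02
tool_pos: [0.5424, 0.3165, 0.0705]
tool_rot: [3.141, 0.002, 0.228]
contact_force: [0.7, -0.9, 1.0]
opening: 0.0318
now [542.4 316.5  70.5] 13.0 t 28.02 | rows 5 x [-27.85  17.72   1.11] -0.1349
```

```bash
python3 -m inch '[[[-27.8,17.7,0,-0.135],[-27.8,17.7,0,-0.135],[-27.8,17.7,0,-0.135],[-27.8,17.7,0,-0.135],[-27.8,17.7,0,-0.135],[0,0,0,0],[0,0,0,0]]]' 0; python3 - <<'E'
from fit import *
c=read_camera("top");cv2.imwrite("pics/top5.png",c["img"]);s=read_camera("scene");cv2.imwrite("pics/scene5.png",s["img"])
t=c["img"][195:255,125:205];u=s["img"][205:280,315:415]
cv2.imwrite("pics/v5.png",np.hstack([cv2.convertScaleAbs(cv2.resize(x,(400,300),interpolation=cv2.INTER_CUBIC),alpha=1.4) for x in(t,u)]))
E
python3 plan.py 463.8 174.8 9.5 51.7 3
```

```text
time: 28.9
tool_pos: [0.4651, 0.1757, 0.071]
tool_rot: [3.141, -0.001, 0.901]
contact_force: [1.0, -0.5, 0.7]
opening: 0.0461
now [464.9 176.   70.9] 51.7 t 29.0 | rows 3 x [-0.55 -0.05 20.47] 0.0
```

View pics/v5.png

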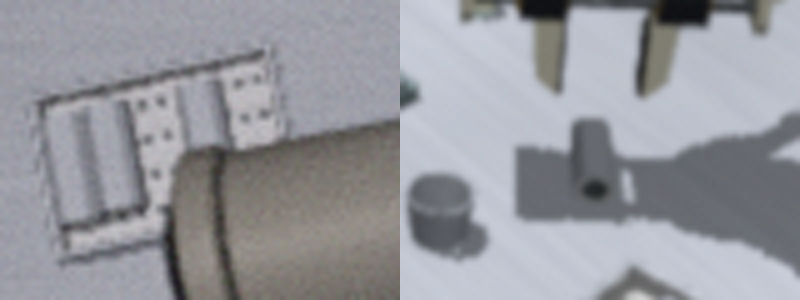

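The tray holds three parallel sleeves, with the new one at about (215,165) in the top view. The fingers straddle the second loose sleeve. I pick it up.

```bash
python3 -m inch '[[[-0.6,0,30,0],[0,0,27,0],[0,0,3,0],[0,0,0,0],[0,0,0,0]]]' 0;  python3 -m inch '[[[0,0,0,0],[0,0,0,0],[0,0,0,0],[0,0,0,0],[0,0,-30,0],[0,0,-38,0],[0,0,0,0]]]' 1 25; python3 plan.py 560 19.5 78 0.6 6
```

```text
time: 29.62
tool_pos: [0.4649, 0.1751, 0.0119]
tool_rot: [3.14, -0.001, 0.903]
contact_force: [-0.3, 1.1, 0.5]
opening: 0.0461
time: 30.5
tool_pos: [0.4659, 0.1752, 0.0811]
tool_rot: [3.138, -0.004, 0.903]
contact_force: [-0.1, -0.4, -1.5]
opening: 0.0236
now [465.9 175.2  81.1] 51.7 t 30.5 | rows 6 x [ 0.4  31.31  0.52] 0.1487
```

```bash
python3 -m inch '[[[0.4,31.3,0,0.149],[0.4,31.3,0,0.149],[0.4,31.3,0,0.149],[0.4,31.3,0,0.149],[0.4,31.3,0,0.149],[0.4,31.3,0,0.149],[0,0,0,0],[0,0,0,0],[0,0,0,0]]]'; python3 plan.py 560 19.6 28 0.6 3
```

```text
time: 31.62
tool_pos: [0.5576, 0.0201, 0.0785]
tool_rot: [-3.141, 0.001, 0.011]
contact_force: [-0.3, 0.5, -1.1]
opening: 0.0232
now [557.6  20.1  78.5] 0.6 t 31.62 | rows 3 x [ 0.79  0.16 16.82] 0.0001
```

```bash
python3 -m inch '[[[1,0.3,20,0],[1,0.3,20,0],[0,0,9,0],[0,0,3,0],[0,0,0,0],[0,0,0,0]]]'; python3 -m inch '[[[0,0.3,1.5,0],[0,0,1,0],[0,0,0,0],[0,0,0,0]]]'
```

```text
time: 32.38
tool_pos: [0.5605, 0.0186, 0.0276]
tool_rot: [3.141, -0.001, 0.009]
contact_force: [0.3, -0.1, -0.2]
opening: 0.0236
time: 32.88
tool_pos: [0.5601, 0.0182, 0.0244]
tool_rot: [3.142, 0.0, 0.009]
contact_force: [-0.4, 0.1, -1.0]
opening: 0.0234
```

```bash
python3 -m inch '[[[0,-1.3,0,-0.001],[0,0,0.8,0],[0,0,0,0],[0,0,0,0]]]'
```

```text
time: 33.38
tool_pos: [0.5601, 0.0195, 0.0236]
tool_rot: [3.141, -0.0, 0.01]
contact_force: [1.4, -0.5, -0.8]
opening: 0.0237
```

```bash
python3 -m inch '[[[0,0,0,0],[0,0,0,0],[0,0,-20,0],[0,0,-30,0],[-20,0,0,0]]]' 0; python3 -m inch '[[[-32,0,0,0],[0,0,0,0],[0,0,22,0],[0,0,26.5,0],[0,0,0,0],[0,0,0,0]]]' 1;  python3 -m inch '[[[6,0,0.5,0],[8,0,0,0],[8,0,0,0],[8,0,0,0],[6,0,0,0],[5,0,0,0],[0,0,0,0]]]'
```

```text
time: 34.0
tool_pos: [0.5425, 0.0191, 0.076]
tool_rot: [3.141, -0.006, 0.01]
contact_force: [-0.4, -0.2, -0.5]
opening: 0.0462
time: 34.75
tool_pos: [0.509, 0.019, 0.0258]
tool_rot: [3.141, -0.001, 0.01]
contact_force: [-0.3, -0.3, 1.2]
opening: 0.0008
time: 35.62
tool_pos: [0.5495, 0.0194, 0.0245]
tool_rot: [3.141, -0.0, 0.01]
contact_force: [-1.0, 0.0, 0.3]
opening: 0.0003
```

```bash
python3 -m inch '[[[3,0,0,0],[3,0,0,0],[3,0,0,0],[3,0,0,0],[0,0,0,0]]]'; python3 -m inch '[[[2,0,0,0],[0,0,0,0]]]';python3 -m inch '[[[2,0,0,0],[0,0,0,0]]]'
```

```text
time: 36.25
tool_pos: [0.5614, 0.0195, 0.0246]
tool_rot: [3.141, -0.0, 0.01]
contact_force: [-0.4, 1.0, 0.4]
opening: 0.0003
time: 36.5
tool_pos: [0.5632, 0.0196, 0.0246]
tool_rot: [3.141, -0.0, 0.01]
contact_force: [0.1, 0.3, -0.1]
opening: 0.0002
time: 36.75
tool_pos: [0.5653, 0.0196, 0.0246]
tool_rot: [3.141, -0.0, 0.01]
contact_force: [-0.8, -0.9, -0.0]
opening: 0.0006
```

```bash
python3 -m inch '[[[2,0,0,0],[0,0,0,0]]]'; python3 -m inch '[[[2,0,0,0],[0,0,0,0]]]'
```

```text
time: 37.0
tool_pos: [0.566, 0.0197, 0.0245]
tool_rot: [3.142, 0.002, 0.01]
contact_force: [-5.2, 0.3, 4.0]
opening: 0.0005
time: 37.25
tool_pos: [0.5664, 0.0197, 0.0244]
tool_rot: [-3.141, 0.006, 0.01]
contact_force: [-11.0, -0.8, 8.3]
opening: 0.0002
```

The second sleeve stopped at TCP x = 566.3 mm under 11 N, 13.4 mm short of where the sound one ended. It is narrowed and goes to the reject dish.

```bash
python3 -m inch '[[[-8,0,0,0],[0,0,-25,0],[0,0,-25,0],[18,0,0,0],[21,0,0,0],[0,0,24,0],[0,0,24,0],[0,0,2,0],[0,0,0,0],[0,0,0,0]]]' 0; python3 -m inch '[[[0,0,0,0],[0,0,0,0],[0,0,0,0],[0,0,0,0],[0,0,0,0]]]' 1 25; python3 -m inch '[[[-8,0,0,0],[-12,0,0,0],[-12,0,0,0],[-8,0,0,0],[0,0,0,0],[0,0,-25,0],[0,0,-35,0],[0,0,0,0]]]'; python3 plan.py 577 -345 85 0.6 8
```

```text
time: 38.5
tool_pos: [0.6009, 0.0199, 0.0258]
tool_rot: [3.141, -0.002, 0.01]
contact_force: [1.1, 1.0, 0.9]
opening: 0.0459
time: 39.12
tool_pos: [0.6002, 0.0199, 0.0249]
tool_rot: [3.141, -0.0, 0.01]
contact_force: [-0.7, 0.8, 2.9]
opening: 0.0237
time: 40.12
tool_pos: [0.5608, 0.0197, 0.0863]
tool_rot: [3.141, -0.003, 0.01]
contact_force: [-0.5, 0.9, -1.2]
opening: 0.0235
now [560.8  19.7  86.3] 0.6 t 40.12 | rows 8 x [ 1.56 45.6   0.16] -0.0001
```

```bash
python3 -m inch '[[[1.6,46.2,0,0],[1.6,46.2,0,0],[1.6,46.2,0,0],[1.6,46.2,0,0],[1.6,46.2,0,0],[1.6,46.2,0,0],[1.6,46.2,0,0],[1.6,46.2,0,0],[0,0,0,0],[0,0,0,0]]]'; python3 plan.py 574 -350 22 0.6 3
```

```text
time: 41.38
tool_pos: [0.5755, -0.3487, 0.0826]
tool_rot: [-3.139, 0.003, 0.009]
contact_force: [0.8, 0.4, -0.6]
opening: 0.0234
now [ 575.5 -348.7   82.6] 0.5 t 41.38 | rows 3 x [-0.5   0.43 20.21] -0.0003
```

```bash
python3 -m inch '[[[-0.5,0.4,25,0],[-0.5,0.4,25,0],[0,0,11,0],[0,0,2,0],[0,0,0,0],[0,0,0,0]]]'; python3 -m inch '[[[0,0,1.5,0],[0,0,0.8,0],[0,0,0,0]]]'
```

```text
time: 42.12
tool_pos: [0.576, -0.351, 0.0227]
tool_rot: [3.14, -0.001, 0.01]
contact_force: [-0.6, -0.2, -0.9]
opening: 0.0234
time: 42.5
tool_pos: [0.5754, -0.3507, 0.0193]
tool_rot: [-3.142, 0.0, 0.01]
contact_force: [-0.4, 0.3, -1.4]
opening: 0.0236
```

```bash
python3 -m inch '[[[0,0,2,0],[0,0,0,0],[0,0,0,0]]]'; python3 -m inch '[[[0,0,0.8,0],[0,0,0,0]]]'
```

```text
time: 42.88
tool_pos: [0.5755, -0.3507, 0.0173]
tool_rot: [3.142, 0.0, 0.01]
contact_force: [-0.2, -0.3, -1.3]
opening: 0.0235
time: 43.12
tool_pos: [0.5755, -0.3507, 0.0165]
tool_rot: [3.142, 0.0, 0.01]
contact_force: [-0.5, 0.7, -1.3]
opening: 0.0236
```

Almost on the floor of the dish. I lower it the last millimetre, release, and retreat up and back towards the start pose so the cameras can see.

```bash
python3 -m inch '[[[0,0,0.8,0],[0,0,0,0]]]'; python3 -m inch '[[[0,0,0,0],[0,0,0,0],[0,0,0,0],[0,0,-25,0],[0,0,-50,0],[0,0,-50,0],[0,0,-30,0]]]' 0.3; python3 plan.py 300 -450 180 0.6 7
```

```text
time: 43.38
tool_pos: [0.5755, -0.3508, 0.0159]
tool_rot: [3.141, -0.0, 0.01]
contact_force: [-0.2, 0.7, -0.9]
opening: 0.0239
time: 44.25
tool_pos: [0.5762, -0.3512, 0.174]
tool_rot: [3.139, -0.003, 0.01]
contact_force: [-0.2, 0.1, 0.5]
opening: 0.0322
now [ 576.2 -351.2  174. ] 0.6 t 44.25 | rows 7 x [-39.6   13.72  -0.86] -0.0001
```

```bash
python3 -m inch '[[[-39,13,-3,0],[-39,13,-3,0],[-39,13,-3,0],[-39,13,-3,0],[-39,13,-3,0],[-39,13,-3,0],[-39,13,-3,0],[0,0,0,0]]]'; python3 - <<'E'
from h import *
c=read_camera("top");s=read_camera("scene");cv2.imwrite("pics/top6.png",c["img"])
a=c["img"];b=cv2.imread("pics/top0.png")
f=lambda x,w,h:cv2.convertScaleAbs(cv2.resize(x,(w,h),interpolation=cv2.INTER_CUBIC),alpha=1.4)
r=np.hstack([f(a[195:255,125:205],400,300),f(a[185:245,365:445],400,300)])
cv2.imwrite("pics/v6.png",np.vstack([r,np.hstack([f(a[110:290,180:420],400,300),f(s["img"][150:330,190:430],400,300)])]))
d=cv2.GaussianBlur(cv2.absdiff(a,b),(0,0),1).max(2)
n,_,st,ce=cv2.connectedComponentsWithStats((d[100:300,100:450]>25).astype(np.uint8))
for i in range(1,n):
    if st[i,4]>8: print(st[i,4],np.round(ce[i][::-1]+100))
E
```

```text
time: 45.25
tool_pos: [0.3014, -0.4454, 0.1922]
tool_rot: [3.141, 0.0, 0.006]
contact_force: [0.1, 0.5, 0.4]
opening: 0.032
127 [214. 403.]
87 [229. 154.]
12 [221. 141.]
15 [229. 143.]
35 [238. 143.]
44 [257. 215.]
74 [268. 320.]
```

View pics/v6.png

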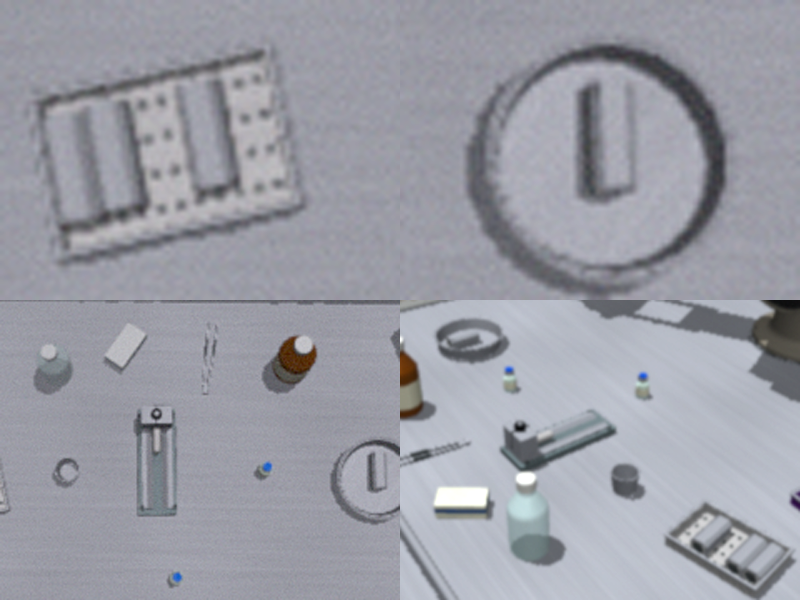

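The tray holds three parallel sleeves lying flat, the reject lies flat in the dish at about (212,406), and the gauge is empty. The image difference shows changes only at the tray, the dish and the two old sleeve spots, so nothing else moved. I hand in.

```bash
python3 -c "from cell import *; print(hand_in(), observe()['time'])"
```

```text
the job is handed in; nothing more can be done
the job is handed in; nothing more can be done
```

I checked both sleeves one after the other, put each away, and handed the job in at about 45 s of the 72 s allowed.

- **Sleeve at world (430, −117) mm:** it went right home. The tool stopped at x = 579.7 mm, where I predicted 580, so it is sound. I pushed the two kept sleeves together against the far wall of the tray, then laid this one flat and parallel beside them. It waited in the cradle, drawn off the pin, while I made that room.
- **Sleeve at world (464, 175) mm:** it stopped at x = 566.3 mm under about 11 N, 13.4 mm short of home. It is narrowed and lies in the reject dish.

**Last checks:**
- The final pictures show three parallel sleeves in the tray, one sleeve in the dish and an empty gauge.
- Compared with the first picture, only the tray, the dish and the two old sleeve spots had changed.
- The highest force in any reading was about 14 N.

**What disagreed:** edge fits of the tray and gauge in the scene camera were up to about 20 mm off. I used the top camera, the trained networks and contact with the tray wall instead.

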